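Hold a tea carton home in the date coder

ROBOT

A 6-joint arm with a two-finger parallel gripper is mounted at the origin on the work surface. World frame = base frame: x ahead of the robot, y to its left, z up, the work surface at z = 0. Lengths are in m, angles in rad, forces in N, time in s.
With the tool pointing down it reaches from about 0.35 to 0.725 m from the base axis. Payload 4.3 kg.
Tool frame: the origin (TCP) lies on the centre line of the jaws, within the pads' length; the fingertips stand 25 mm ahead of it and the grasp point (between the pads) lies 6 mm ahead of it (bot.tcp_to_tips is the distance from the TCP to the fingertips, in m); z points along the fingers, y is the direction in which the jaws open and shut (so a half turn about z gives the same grasp; the last joint's range is limited). The gripper opens to 85 mm and grips with 20 to 120 N. Pads are 22 mm wide; open, the fingers measure 114 mm over their backs; the gripper's body (76 mm by 85 mm) begins 54 mm behind the grasp point. The pads swing forward as they close: fully open they stand 13 mm farther back than shut.
Start: joints at [1.197, 0.377, 0.081, 1.274, 0, 1.46], TCP at [0.15, 0.555, 0.256] pointing down, gripper open.
Joint ranges: [-2.72, 2.72], [-0.84, 1.66], [-1.02, 1.22], [-1.77, 2.12], [-1.37, 1.28], [-3.14, 3.14]. Speed limits (rad/s): [2.57, 2.57, 3.14, 3.14, 3.14, 3.14].

INTERFACE

Orientations are given as a unit quaternion [x, y, z, w].
In Python, from station import monitor, viewer, sign_off, nets, bot gives the robot as it stands.
- The arm moves only by the tool carry_out, never from a script. Its argument "targets" is a list that holds one entry, the list of rows, each a list of 5 numbers: the closure, from 0 (fully open) to 1 (shut), then the shift along the tool's x, y, z in cm, then the turn about the tool's z in rad. A call has 1 to 10 rows; each row is the pose to reach, as a shift and turn from the pose commanded when the call began, along the tool's axes at that moment; what a row does not reach only later rows make up. A row lasts 1/10 s, in which the tool goes at most 50 mm and 8.59 degrees, less where a joint would pass 70% of its speed; a pose out of reach is approached as far as the arm can. A call with a gripper value outside its range is refused whole. The fingers move at their own pace and stop on an object; "force" is the grip in N (left out, the last holds). Time passes only in rows, so rows that repeat a pose let the fingers close. It gives the time, the measured TCP pose, the force and the opening at its end, in the units of the state.
- monitor.get_obs(): the state, without advancing time (a new reading comes with each control period).
- viewer.read_camera(name): name is "scene" or "side" or "wrist"; returns the picture (480x640x3 uint8, red, green, blue); there is no depth.
- viewer.get_calibration(name): a dict with "fx", "fy", "cx", "cy" (pixels), "world_from_camera" (4x4, takes a point from camera to world coordinates). Camera axes: x right, y up, looking along -z (the intrinsics and any distortion apply to the point x, -y, -z); pixel columns grow to the right and rows downward; lengths in m; the calibration is good to about 2 mm. A picture is of the moment at which its call begins: read the wrist's pose just before it. get_calibration takes no time and is no camera call; for the wrist camera it gives the pose at the moment of the call.
- sign_off(): hands the job in, once; it reports no verdict.
Trained networks look in the newest picture that a camera, given by its name, has taken for a name from the list of things; names that differ only in an ending like _2 or _b are one class to them, and where a whole thing is asked for, a point or a joint stands for the part that bears it (a point fixed in the world has none). Each returns a list of dicts, best first, with "score" (0 to 1); they miss things now and then, are a little off and sometimes report something else, mostly with a low value. They report only what shows in the picture. A call takes as long as a camera call. They do not tell look-alikes from the thing itself.
- nets.masks_of(camera, label): "pixels" (480x640 bool, what is visible of it) and "rect" ([left, top, width, height] in pixels, round what is visible of it).
The state is a dict: "time_s": time; "joint_pos": joint angles; "qvel": joint speeds; "joint_torque": joint torques, N m; "tool_pos": TCP position; "eef_rot": TCP orientation; "contact_force": force on the tool from outside, world axes, zero at the start; "torque": the same for the moment, N m; "gripper_width": finger opening in m.
Only numpy, scipy, OpenCV 4.12 (cv2) and the standard library are available. Lean on these libraries where they do the work, as an engineer would, in place of code of your own. Each camera call takes 0.05 s, during which the arm holds its last target.

TASK

On the carton coder, first slide the orange size selector all the way to its green end stop and leave it there. Then stand the green carton upright on the coder's bed with a long side against the side stop (the one in front of the grey coder head) and an end against the end stop, and press it into that corner so that it bears flush on both stops at once. Finish while still holding it there, pressed firmly against both stops (several newtons on each), and leave the other groceries where they stand.

Things in the scene. Friction and masses are not known exactly. Their poses are not given: they have to be found in the camera images.
- corner (a point): Inner corner of the coder's two steel stops, at the level of the bed's top (12 mm above the table). x runs along the side stop towards the end stop, y along the end stop towards the side stop, z up: the free flat white bed lies at negative x and y, about 170 mm along x and 135 mm along y
- stand: The coder: fixed aluminium base, 240 (x) x 270 (y) x 12 mm, origin at the centre of its underside, axes as the corner's; the corner lies at x 80, y 75, z 12 mm. A grey coder head, its top 82 mm above the table, stands behind the side stop (y 87 to 135 mm, x +-85). The selector's track, 160 mm long, 28 mm wide, top 20 mm above the table, runs along x at y = -100 mm
- side_stop: Rigid steel fence, 200 mm long (x), 12 mm thick, 45 mm above the bed. Origin at the middle of its inner face (which looks to -y), at bed level; axes as the corner's. Bare and grippy: a carton pressed on it drags when slid along it
- end_stop: Rigid steel fence, 137 mm long (y), 12 mm thick, 45 mm above the bed. Origin at the middle of its inner face (which looks to -x), at bed level; axes as the corner's. Bare and grippy: a carton pressed on it drags when slid along it
- selector (a joint): Size selector: 0 at the end of its track nearest the robot, 0.09 m hard against the green end stop; it slides along the corner's +x direction, stays where it is left, and takes about 2 N to move
- selector_grip (a point): The orange upright grip of the selector, 22 mm along x, 16 mm across (y), its top 14 mm above this point; the point lies on its middle, 24 mm above the track and 44 mm above the table; axes as the corner's. The green end stop block across the track's far end is 28 mm wide, its top 42 mm above the table
- carton_mid (a point): Green carton with a white band and a yellow patch, 120 (x) x 56 (y) x 100 mm (z), about 0.2 to 0.4 kg, rigid, standing upright on the table. The point is its centre, 50 mm above its underside; x is its long side. Either long side and either end may go to the stops
- red_carton_mid (a point): red carton with a white band, 110 x 50 x 90 mm tall; a bystander. The point is its centre
- jar_mid (a point): amber glass jar with a green lid, 70 mm across, 100 mm tall; a bystander. The point is its centre
- tin_mid (a point): food tin with a blue label, 74 mm across, 105 mm tall; a bystander. The point is its centre
- low_tin_mid (a point): low food tin with an orange label, 84 mm across, 60 mm tall; a bystander. The point is its centre
- tape_mid (a point): brown ring of packing tape lying flat, 90 mm across, 48 mm tall; a bystander. The point is its centre
There are look-alikes about, which are no part of the job. There is more than one size of the part that bears carton_mid; the job needs the middle-sized.

How it is judged:
On the way:
1. the size selector is slid home to its end stop (value of joint selector above 0.085 m), for 0.2 s.
At the end, for the whole second after the job is handed in: Selector within 5 mm of its end stop; carton upright on the bed (4 mm, 0.06 rad), squared up (0.06 rad) in the corner with its sides within 6 mm of both stop faces, at rest, over 1.5 N on each stop, robot still pressing or holding it (over 1 N) (value of joint selector above 0.085 m and x of carton_mid in the frame of corner between -0.066 and -0.054 m and y of carton_mid in the frame of corner between -0.034 and -0.022 m and z of carton_mid in the frame of corner between 0.046 and 0.054 m and angle between carton_mid's own z axis and vertical below 0.06 rad and angle between the x axis of carton_mid and the x axis of corner, either way round below 0.06 rad and contact force between carton and side_stop above 1.5 N and contact force between carton and end_stop above 1.5 N and contact force between any of the fingers, the arm and carton above 1 N and linear speed of carton below 0.01 m/s); the arm keeps its last pose, push and grip.
It fails at once if one of the other groceries is shifted by more than 30 mm (distance of any of red_carton_mid, jar_mid, tin_mid, low_tin_mid, tape_mid from where it was at the start of the episode above 0.03 m).
It also fails if it takes over 72 s, if anything falls off the work surface, if the arm or the gripper's body presses on something with over 40 N, if the wrist force passes 120 N, or if a joint passes its speed limit or range.

## Working session

There is one attempt and no reset: what is moved stays moved. The work goes in short steps, Python scripts to look and compute and a tool call to move; the robot and the scene stay as the last step left them, time stands still between calls to the robot, and variables do not carry over. Pictures are saved under pics/ and viewed, and the job is handed in when it is done.

Besides the shell and the picture viewer there is one more tool, called after "Request:" by a JSON object that holds its "op" and its "data". carry_out: Moves the arm, as the interface text tells. Its arguments: {"type":"object","properties":{"targets":{"type":"array","items":{"type":"array","items":{"type":"array","items":{"type":"number"}}}},"force":{"type":"number"}},"required":["targets"]}

```bash
ls; mkdir -p pics; python3 - <<'E'
from station import monitor, viewer, nets, bot
import cv2,numpy as np
o=monitor.get_obs();print({k:np.round(v,3).tolist() for k,v in o.items()})
for c in ["scene","side","wrist"]:
    im=viewer.read_camera(c);cv2.imwrite(f"pics/{c}0.png",im[:,:,::-1])
    k=viewer.get_calibration(c);print(c,{a:np.round(b,4).tolist() for a,b in k.items()})
E
```

```text
pics
{'time_s': 0.0, 'joint_pos': [1.197, 0.378, 0.08, 1.274, -0.0, 1.461], 'qvel': [-0.001, 0.0, 0.001, 0.0, -0.001, -0.0], 'joint_torque': [0.0, -46.36, 26.988, 0.021, 0.0, 0.0], 'tool_pos': [0.15, 0.555, 0.255], 'eef_rot': [0.132, 0.991, -0.001, -0.0], 'contact_force': [0.246, 0.588, 0.095], 'torque': [0.014, -0.0, -0.048], 'gripper_width': 0.085}
scene {'fx': 492.9328, 'fy': 492.9328, 'cx': 319.0236, 'cy': 241.7765, 'world_from_camera': [[-0.2619, -0.667, 0.6975, 1.2909], [0.9651, -0.1803, 0.1899, 0.1001], [-0.0009, 0.7229, 0.691, 0.8734], [0.0, 0.0, 0.0, 1.0]]}
side {'fx': 521.9193, 'fy': 521.9193, 'cx': 322.8889, 'cy': 237.934, 'world_from_camera': [[0.9319, 0.2772, -0.2339, 0.1891], [-0.3627, 0.7208, -0.5906, -0.8967], [0.0049, 0.6352, 0.7723, 1.1289], [0.0, 0.0, 0.0, 1.0]]}
wrist {'fx': 402.7043, 'fy': 402.7043, 'cx': 320.7826, 'cy': 231.9095, 'world_from_camera': [[0.2605, -0.9185, -0.2976, 0.0734], [0.9655, 0.2472, 0.082, 0.5768], [-0.0017, -0.3087, 0.9512, 0.3746], [0.0, 0.0, 0.0, 1.0]]}
```

View pics/scene0.png

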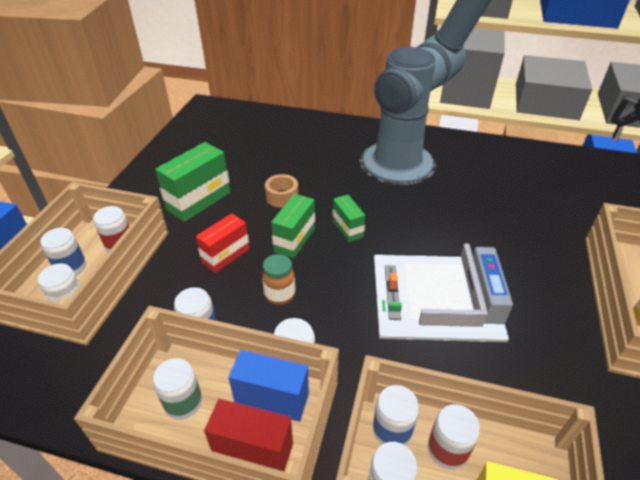

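View pics/side0.png

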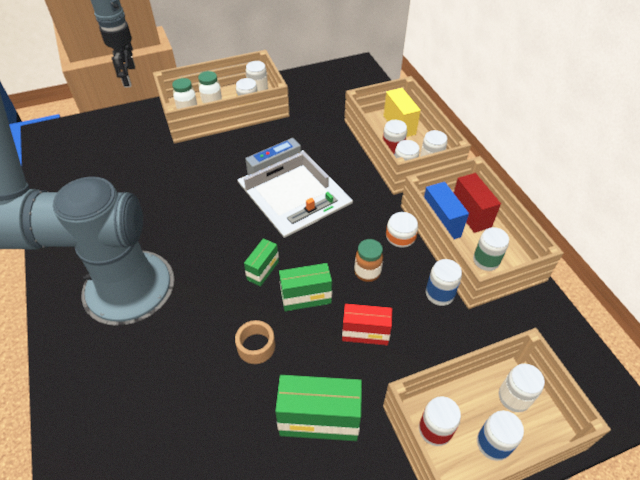

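View pics/wrist0.png

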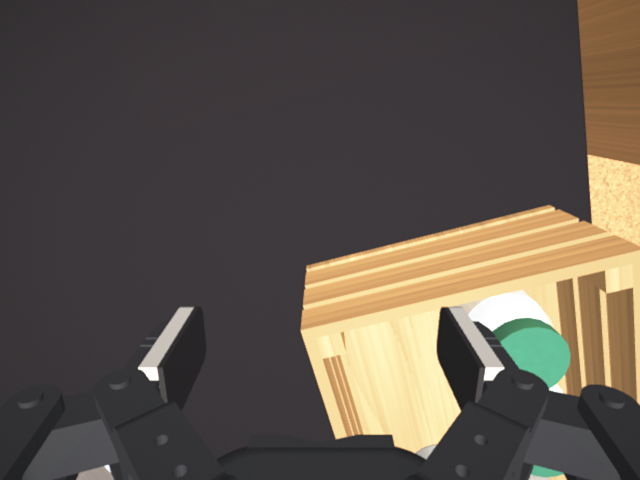

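Green cartons: large at scene (195,180), middle at (294,225), and small at (348,218). In the side view they are at (320,407), (306,287) and (262,262). The middle-sized one fits the description, and I'll check its size by measuring. Next, the masks.

```bash
python3 - <<'E'
from station import monitor, viewer, nets, bot
import cv2,numpy as np,pickle
D={}
for c in ["scene","side"]:
    im=viewer.read_camera(c)
    D[c,'im']=im; D[c,'k']=viewer.get_calibration(c)
    for l in ["carton_mid","selector_grip","stand","side_stop","end_stop","selector","red_carton_mid","jar_mid","tin_mid","low_tin_mid","tape_mid"]:
        r=nets.masks_of(c,l); D[c,l]=r
        print(c,l,[(round(float(q["score"]),2),np.round(q["rect"]).astype(int).tolist(),int(q["pixels"].sum())) for q in r])
pickle.dump(D,open("D.pkl","wb"))
im=D["scene",'im'][:,:,::-1]; cv2.imwrite("pics/c1.png",cv2.resize(np.ascontiguousarray(im[170:350,230:520]),None,fx=2.7,fy=2.7,interpolation=cv2.INTER_CUBIC))
im=D["side",'im'][:,:,::-1]; cv2.imwrite("pics/c2.png",cv2.resize(np.ascontiguousarray(im[130:320,220:420]),None,fx=3.1,fy=3.1,interpolation=cv2.INTER_CUBIC))
E
```

```text
scene carton_mid [(0.91, [272, 195, 44, 61], 1992), (0.87, [333, 194, 32, 45], 1079), (0.62, [156, 141, 73, 78], 3842)]
scene selector_grip [(0.62, [388, 272, 9, 20], 181), (0.27, [268, 173, 31, 35], 866)]
scene stand [(0.65, [375, 242, 140, 96], 11186)]
scene side_stop [(0.64, [462, 242, 30, 71], 792)]
scene end_stop [(0.79, [417, 306, 68, 18], 1138)]
scene selector [(0.43, [387, 274, 10, 19], 169), (0.2, [375, 243, 138, 100], 11386)]
scene red_carton_mid [(0.98, [197, 216, 50, 57], 1966)]
scene jar_mid [(0.89, [264, 254, 31, 52], 1394)]
scene tin_mid [(0.83, [178, 288, 37, 32], 959), (0.4, [266, 252, 31, 53], 1386)]
scene low_tin_mid [(0.79, [276, 315, 39, 26], 619), (0.47, [197, 214, 53, 58], 1910)]
scene tape_mid [(0.88, [268, 175, 33, 34], 793)]
side carton_mid [(0.78, [247, 240, 32, 45], 1061), (0.6, [275, 378, 88, 61], 5116)]
side selector_grip []
side stand [(0.79, [236, 139, 114, 96], 6285)]
side side_stop [(0.75, [245, 153, 56, 34], 735)]
side end_stop [(0.59, [300, 155, 27, 31], 384)]
side selector [(0.68, [307, 199, 6, 14], 111)]
side red_carton_mid [(0.62, [342, 302, 48, 40], 1702)]
side jar_mid [(0.92, [354, 237, 28, 44], 1013)]
side tin_mid [(0.6, [428, 260, 34, 43], 1277)]
side low_tin_mid [(0.56, [384, 212, 34, 37], 868)]
side tape_mid [(0.81, [234, 320, 42, 41], 1056)]
```

View pics/c1.png

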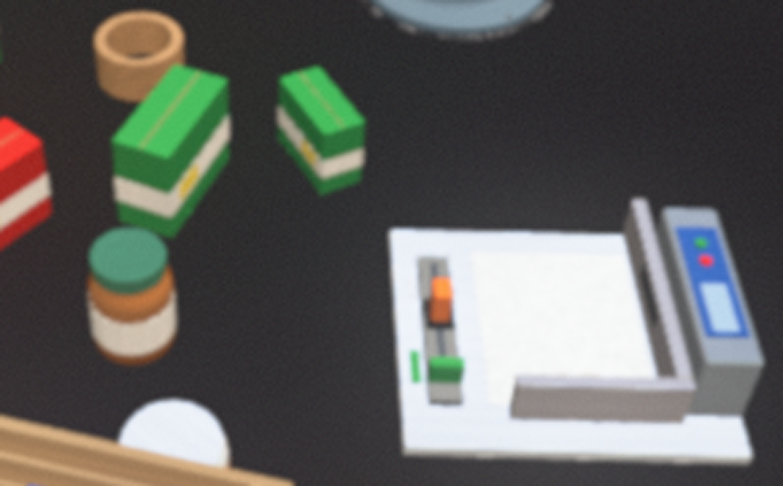

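View pics/c2.png

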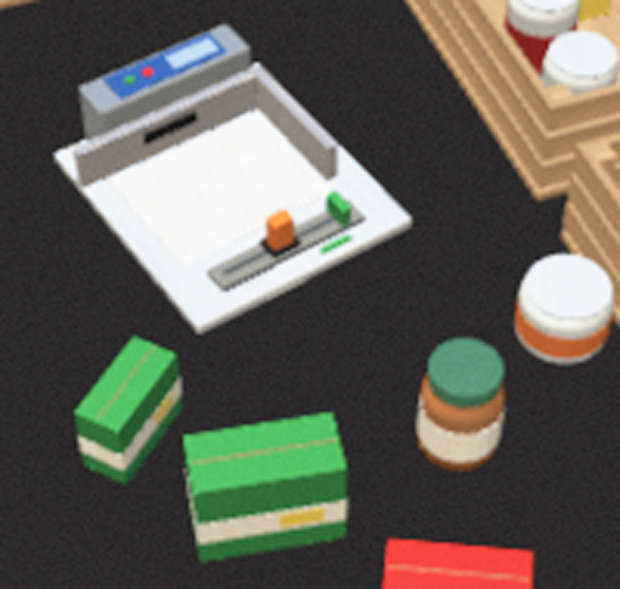

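```bash
cat > fit.py <<'E'
import cv2,numpy as np
from scipy.optimize import minimize
def proj(k,P):
    M=np.linalg.inv(k["world_from_camera"]); p=np.asarray(P)@M[:3,:3].T+M[:3,3]
    return np.c_[k["fx"]*p[:,0]/-p[:,2]+k["cx"], k["fy"]*(-p[:,1])/-p[:,2]+k["cy"]]
def T(x,y,z,yaw):
    c,s=np.cos(yaw),np.sin(yaw); return lambda P:(np.asarray(P)@np.array([[c,s,0],[-s,c,0],[0,0,1]]))+[x,y,z]
def box(x0,x1,y0,y1,z0,z1): return np.array([[a,b,c] for a in(x0,x1) for b in(y0,y1) for c in(z0,z1)],float)
S=4
def sil(k,hulls,roi):
    x0,y0,w,h=roi; m=np.zeros((h*S,w*S),np.uint8)
    for P in hulls:
        q=(proj(k,P)-[x0-.5,y0-.5])*S-.5
        cv2.fillConvexPoly(m,cv2.convexHull(np.round(q*16).astype(np.int32)),255,shift=4)
    return cv2.resize(m,(w,h),interpolation=cv2.INTER_AREA)/255.
def cost(D,masks,hulls,rois):
    return sum(np.abs(sil(D[c,'k'],hulls,rois[c])-masks[c]).sum() for c in masks)
E
cat > a.py <<'E'
import pickle; from fit import *
D=pickle.load(open("D.pkl","rb"))
def comp(c,seed,fn,roi):
    im=D[c,'im']; m=fn(im).astype(np.uint8); x,y,w,h=roi; mm=np.zeros_like(m); mm[y:y+h,x:x+w]=m[y:y+h,x:x+w]
    n,l=cv2.connectedComponents(mm,connectivity=4); return (l==l[seed[1],seed[0]])
nb=lambda im: im.max(2)>75
def hsvgreen(im):
    h=cv2.cvtColor(im,cv2.COLOR_RGB2HSV); return (h[...,0]>35)&(h[...,0]<85)&(h[...,1]>110)&(h[...,2]>55)
rois={'scene':(262,185,64,80),'side':(268,255,72,62)}
ms={}
m=comp('scene',(297,210),nb,rois['scene']); print(m.sum(),D['scene','carton_mid'][0]['pixels'].sum())
vis=np.where(m,255,0).astype(np.uint8)
ms={}
for c,s in(('scene',(297,210)),('side',(306,275))):
    m=comp(c,s,nb,rois[c])
    if c=='scene':
        jar=cv2.dilate(D[c,'jar_mid'][0]['pixels'].astype(np.uint8),np.ones((3,3)))>0; tp=cv2.dilate(D[c,'tape_mid'][0]['pixels'].astype(np.uint8),np.ones((3,3)))>0
        m&=~jar&~tp
    m=cv2.morphologyEx(m.astype(np.uint8),cv2.MORPH_CLOSE,np.ones((5,5)))
    x,y,w,h=rois[c]; ms[c]=m[y:y+h,x:x+w].astype(float); print(c,m.sum())
def f(p,full=False):
    L=[.12,.056,.1] if len(p)==4 else p[4:7]
    b=box(-L[0]/2,L[0]/2,-L[1]/2,L[1]/2,-L[2]/2,L[2]/2); return cost(D,ms,[T(*p[:4])(b)],rois)
# initial: intersect centre rays
def ray(c,u):
    k=D[c,'k'];W=np.array(k["world_from_camera"]); d=W[:3,:3]@[(u[0]-k['cx'])/k['fx'],-(u[1]-k['cy'])/k['fy'],-1]; return W[:3,3],d
o,d=ray('side',(306,287)); t=(.05-o[2])/d[2]; p0=o+t*d; print(p0)
best=min((minimize(f,[*p0,y],method='Nelder-Mead',options=dict(initial_simplex=[[*p0,y]]+[[*(p0+np.eye(3)[i]*.02),y] for i in range(3)]+[[*p0,y+.2]],maxiter=600,xatol=1e-5,fatol=.1)) for y in np.arange(0,np.pi,.4)),key=lambda r:r.fun)
print("carton",np.round(best.x,4),best.fun)
b2=minimize(f,[*best.x,.12,.056,.1],method='Nelder-Mead',options=dict(maxiter=2000)); print("free size",np.round(b2.x,4),b2.fun)
# stand
rois2={'scene':(365,232,155,115),'side':(228,130,130,112)}
seeds={'scene':(440,280),'side':(290,185)}
ms2={}
for c in rois2:
    m=comp(c,seeds[c],nb,rois2[c]).astype(np.uint8); m=cv2.morphologyEx(m,cv2.MORPH_CLOSE,np.ones((9,9))); x,y,w,h=rois2[c]; ms2[c]=m[y:y+h,x:x+w].astype(float)
def hulls(p):
    H=[box(-.12,.12,-.135,.135,0,.012),box(-.085,.085,.087,.135,.012,.082),box(.08-.2+.012,.092,.075,.087,.012,.057),box(.08,.092,-.05,.087,.012,.057)]
    return [T(*p)(h) for h in H]
f2=lambda p: cost(D,ms2,hulls(p),rois2)
o,d=ray('side',(293,190)); t=(.012-o[2])/d[2]; p0=o+t*d; p0[2]=0
best2=min((minimize(f2,[*p0,y],method='Nelder-Mead',options=dict(initial_simplex=[[*p0,y]]+[[*(p0+np.eye(3)[i]*.02),y] for i in range(3)]+[[*p0,y+.2]],maxiter=600,xatol=1e-5,fatol=.1)) for y in np.arange(-np.pi,np.pi,.5)),key=lambda r:r.fun)
print("stand",np.round(best2.x,4),best2.fun)
corner=T(*best2.x)([[.08,.075,.012]]); print("corner",corner.round(4))
pickle.dump((best.x,best2.x),open("fit.pkl","wb"))
for c,(x0,y0,w,h,s) in {'scene':(230,170,290,180,2.7),'side':(220,130,200,190,3.1)}.items():
    im=cv2.resize(np.ascontiguousarray(D[c,'im'][y0:y0+h,x0:x0+w,::-1]),None,fx=s,fy=s,interpolation=cv2.INTER_CUBIC)
    for H in hulls(best2.x)+[T(*best.x)(box(-.06,.06,-.028,.028,-.05,.05))]:
        q=((proj(D[c,'k'],H)-[x0-.5,y0-.5])*s).astype(int)
        for i in range(8):
            for j in range(i):
                if bin(i^j).count('1')==1: cv2.line(im,q[i].tolist(),q[j].tolist(),(255,0,255),1,cv2.LINE_AA)
    cv2.imwrite(f"pics/fit_{c}.png",im)
E
python3 a.py
```

```text
2934 1992
scene 2045
side 2106
[ 0.41945079 -0.20361145  0.05      ]
carton [ 0.4177 -0.2029  0.0513 -0.1863] 179.72156862745098
free size [ 0.4175 -0.2032  0.0514 -0.1822  0.1208  0.0565  0.0996] 174.94509803921568
stand [0.5152 0.1639 0.0011 0.2334] 523.2352941176471
corner [[0.5757 0.2554 0.0131]]
```

View pics/fit_scene.png

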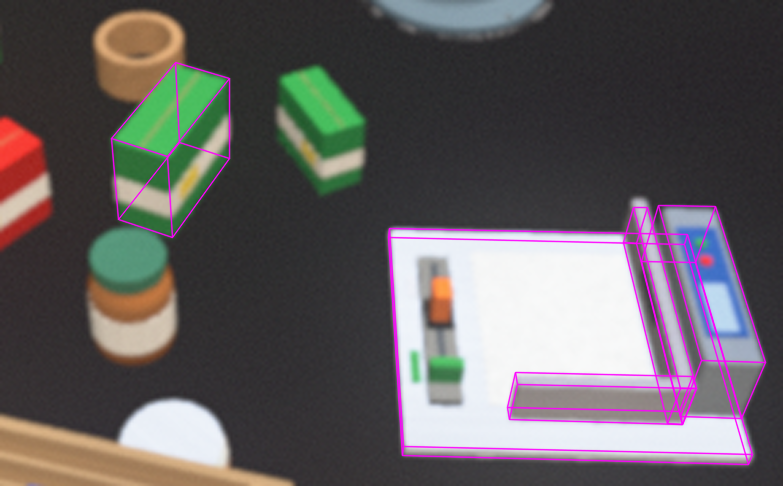

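View pics/fit_side.png

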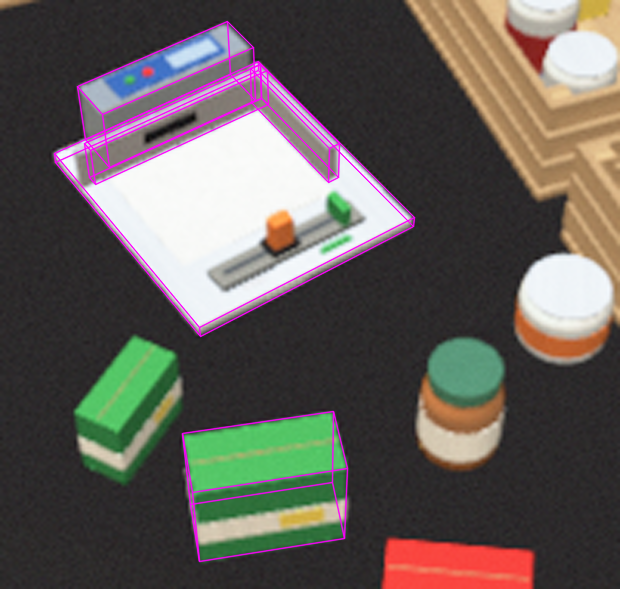

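The wireframes match both views. With size left free, the fit gives 121 x 56 x 100 mm, so this is the middle carton. Next I'll locate the selector grip and the neighbours.

```bash
cat > b.py <<'E'
import pickle; from fit import *
from station import bot
print("tips",bot.tcp_to_tips)
D=pickle.load(open("D.pkl","rb")); pc,ps=pickle.load(open("fit.pkl","rb"))
def ray(c,u):
    k=D[c,'k'];W=np.array(k["world_from_camera"]); d=W[:3,:3]@[(u[0]-k['cx'])/k['fx'],-(u[1]-k['cy'])/k['fy'],-1]; return W[:3,3],d/np.linalg.norm(d)
def tri(u,v):
    A=np.zeros((3,3));b=np.zeros(3)
    for c,q in(('scene',u),('side',v)):
        o,d=ray(c,q);M=np.eye(3)-np.outer(d,d);A+=M;b+=M@o
    return np.linalg.solve(A,b)
c,s=np.cos(ps[3]),np.sin(ps[3]);R=np.array([[c,-s,0],[s,c,0],[0,0,1]])
loc=lambda P:R.T@(np.asarray(P)-ps[:3])
def orange(cm,roi):
    h=cv2.cvtColor(D[cm,'im'],cv2.COLOR_RGB2HSV);m=(h[...,0]<15)&(h[...,1]>140)&(h[...,2]>110);x,y,w,hh=roi
    q=np.argwhere(m[y:y+hh,x:x+w]);return q[:,::-1].mean(0)+[x,y],len(q)
a,na=orange('scene',(375,255,40,50));b,nb_=orange('side',(290,185,40,40));print(a,na,b,nb_)
g=tri(a,b);print("grip",g.round(4),"local",loc(g).round(4))
for l in ["small","red_carton_mid","jar_mid","tin_mid","low_tin_mid","tape_mid"]:
    u,v=[(np.argwhere((D[cm,'carton_mid'][i]['pixels'] if l=='small' else D[cm,l][0]['pixels']))[:,::-1].mean(0)) for cm,i in(('scene',1),('side',0))]
    P=tri(u,v);print(l,P.round(3))
print("carton in stand",loc(pc[:3]).round(3))
X=lambda x,y,z: (R@[x,y,z]+ps[:3]).round(4)
print("selector behind", X(loc(g)[0]-.05,-.1,0), "goal carton", X(.08-.06,.075-.028,.062),"pre",X(.08-.06-.02,.075-.028-.02,.062), "grip at joint0..", )
E
python3 b.py
```

```text
tips 0.025
[392.67010309 280.63917526] 97 [309.96923077 205.26153846] 65
grip [0.5283 0.0642 0.0383] local [-0.0103 -0.1     0.0372]
small [ 0.34  -0.079  0.04 ]
red_carton_mid [ 0.518 -0.351  0.047]
jar_mid [ 0.6   -0.182  0.05 ]
tin_mid [ 0.731 -0.322  0.074]
low_tin_mid [ 0.725 -0.11   0.047]
tape_mid [ 0.259 -0.29   0.028]
carton in stand [-0.18  -0.334  0.05 ]
selector behind [0.4797 0.0527 0.0011] goal carton [0.5238 0.2143 0.0631] pre [0.509  0.1902 0.0631] grip at joint0..
```

Request:
{"op": "carry_out", "data": {"targets": [[[1,-45.9,-39.4,5,-0.498],[1,-45.9,-39.4,5,-0.498],[1,-45.9,-39.4,5,-0.498],[1,-45.9,-39.4,5,-0.498],[1,-45.9,-39.4,5,-0.498],[1,-45.9,-39.4,5,-0.498],[1,-45.9,-39.4,5,-0.498],[1,-45.9,-39.4,5,-0.498],[1,-45.9,-39.4,5,-0.498],[1,-45.9,-39.4,5,-0.498]]]}}

```text
time_s: 2.35
tool_pos: [0.4265, 0.1486, 0.216]
eef_rot: [-0.117, 0.993, 0.0, 0.001]
contact_force: [1.1, 0.7, -0.7]
gripper_width: 0.0001
```

Request:
{"op": "carry_out", "data": {"targets": [[[1,0,0,0,0],[1,0,0,0,0],[1,0,0,0,0]]]}}

```text
time_s: 2.65
tool_pos: [0.425, 0.1511, 0.2159]
eef_rot: [-0.117, 0.993, 0.0, -0.0]
contact_force: [-0.2, 0.9, -0.1]
gripper_width: 0.0004
```

```bash
cat > mv.py <<'E'
import sys,numpy as np
from station import monitor
from scipy.spatial.transform import Rotation as R
def delta(x,y,z,jaw):
    o=monitor.get_obs(); M=R.from_quat(o['eef_rot']).as_matrix(); d=M.T@(np.array([x,y,z])-o['tool_pos'])*100
    h=np.arctan2(M[1,1],M[0,1]); t=(h-jaw+np.pi)%(2*np.pi)-np.pi
    print("pos",np.round(o['tool_pos'],4),"jaw",round(h,4),"tilt",M[:,2].round(3),"F",np.round(o['contact_force'],1),"w",round(float(o['gripper_width']),4)); print("delta",d.round(2),"turn",round(t,4))
if __name__=="__main__": delta(*map(float,sys.argv[1:5]))
E
python3 mv.py .4897 .055 .120 1.804
```

```text
pos [0.425  0.1511 0.2159] jaw 1.806 tilt [-0.  0. -1.] F [-0.2  0.9 -0.1] w 0.0004
delta [ -4.06 -10.86   9.59] turn 0.002
```

Request:
{"op": "carry_out", "data": {"targets": [[[1,-4.06,-10.86,6,0.002],[1,-4.06,-10.86,9.6,0.002],[1,-4.06,-10.86,9.6,0.002],[1,-4.06,-10.86,9.6,0.002],[1,-4.06,-10.86,12,0.002],[1,-4.06,-10.86,16,0.002],[1,-4.06,-10.86,16,0.002],[1,-4.06,-10.86,16,0.002],[1,-4.06,-10.86,16,0.002]]]}}

```text
time_s: 3.55
tool_pos: [0.4914, 0.0552, 0.0578]
eef_rot: [-0.117, 0.993, -0.0, 0.001]
contact_force: [-0.3, -1.0, 0.0]
gripper_width: -0.0001
```

```bash
python3 mv.py .4897 .055 .056 1.804; python3 - <<'E'
from station import viewer
import cv2,numpy as np
a=viewer.read_camera("side")[120:270,220:400,::-1]
b=viewer.read_camera("wrist")[:,:,::-1]
cv2.imwrite("pics/s1.png",np.hstack([cv2.resize(np.ascontiguousarray(a),(400,333)),cv2.resize(b,(400,333))]))
E
```

```text
pos [0.4914 0.0552 0.0578] jaw 1.8047 tilt [ 0.003  0.    -1.   ] F [-0.3 -1.   0. ] w -0.0001
delta [0.17 0.02 0.18] turn 0.0007
```

View pics/s1.png

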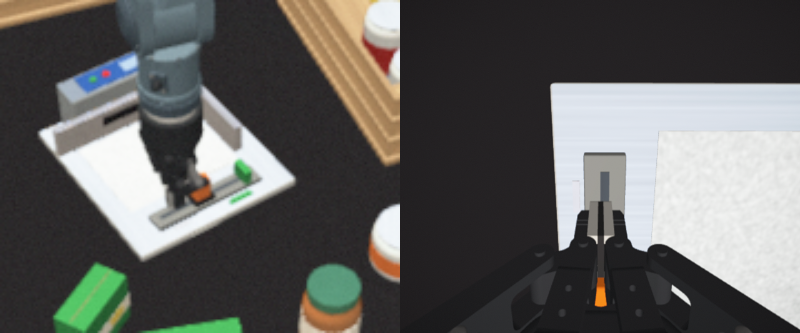

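The picture shows the closed fingers standing on the track just behind the orange grip, in line with it. I'll push now.

Request:
{"op": "carry_out", "data": {"targets": [[[1,-1,0,0.2,0],[1,-2,0,0.2,0],[1,-3,0,0.2,0],[1,-4,0,0.2,0],[1,-5,0,0.2,0],[1,-6,0,0.2,0],[1,-6,0,0.2,0]]]}}

```text
time_s: 4.35
tool_pos: [0.5508, 0.0683, 0.0538]
eef_rot: [-0.116, 0.993, 0.0, 0.001]
contact_force: [0.5, 0.2, 0.6]
gripper_width: 0.0001
```

```bash
python3 mv.py .4897 .055 .056 1.804; python3 - <<'E'
from station import viewer
import cv2,numpy as np
a=viewer.read_camera("side")[120:270,220:400,::-1]
b=viewer.read_camera("scene")[220:360,360:530,::-1]
cv2.imwrite("pics/s2.png",np.hstack([cv2.resize(np.ascontiguousarray(a),(400,333)),cv2.resize(b,(400,333))]))
E
```

```text
pos [0.5508 0.0683 0.0538] jaw 1.8033 tilt [ 0.002  0.001 -1.   ] F [0.5 0.2 0.6] w 0.0001
delta [ 6.25  0.11 -0.23] turn -0.0007
```

View pics/s2.png

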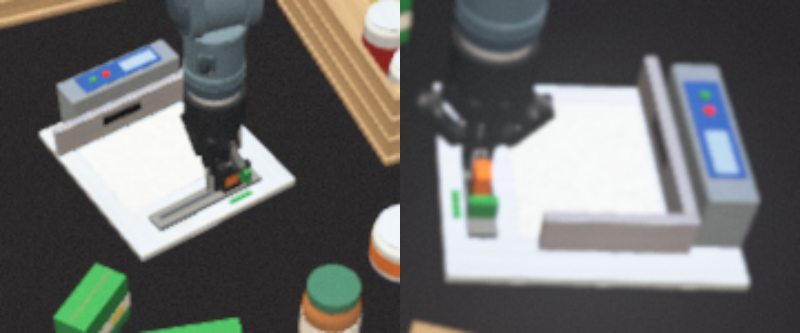

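Request:
{"op": "carry_out", "data": {"targets": [[[1,-0.3,0,-0.1,0],[1,-0.6,0,-0.1,0],[1,-0.9,0,-0.1,0],[1,-0.9,0,-0.1,0]]]}}

```text
time_s: 4.85
tool_pos: [0.5544, 0.0695, 0.0545]
eef_rot: [-0.116, 0.993, -0.0, -0.003]
contact_force: [-8.1, -2.3, 6.4]
gripper_width: -0.0001
```

Request:
{"op": "carry_out", "data": {"targets": [[[1,-0.4,0,0,0],[1,-0.4,0,0,0],[1,-0.4,0,0,0]]]}}

```text
time_s: 5.15
tool_pos: [0.5546, 0.0697, 0.0538]
eef_rot: [-0.116, 0.993, -0.001, -0.006]
contact_force: [-15.1, -4.9, 13.1]
gripper_width: -0.0
```

```bash
python3 mv.py .4897 .055 .056 1.804; python3 - <<'E'
from station import viewer
import cv2,numpy as np
a=viewer.read_camera("side")[170:230,280:352,::-1]
b=viewer.read_camera("scene")[260:340,365:461,::-1]
cv2.imwrite("pics/s3.png",np.hstack([cv2.resize(np.ascontiguousarray(a),(400,333)),cv2.resize(b,(400,333))]))
E
```

```text
pos [0.5546 0.0697 0.0538] jaw 1.8024 tilt [-0.012 -0.003 -1.   ] F [-15.1  -4.9  13.1] w -0.0
delta [ 6.66  0.06 -0.13] turn -0.0016
```

View pics/s3.png

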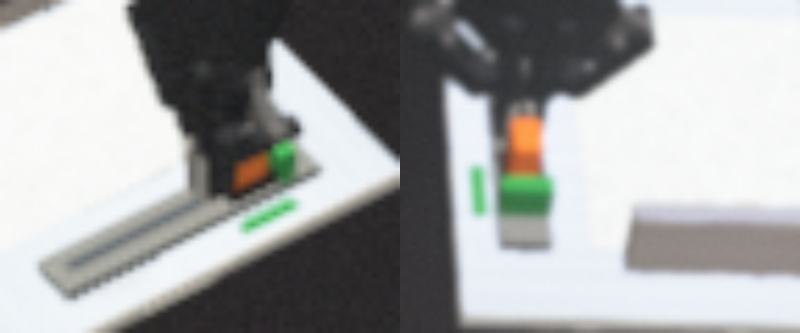

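The selector has stalled hard against the green block, with 15 N and no further motion. I'll back off and lift.

Request:
{"op": "carry_out", "data": {"targets": [[[1,1.0,0,0,0],[1,2.5,0,-0.5,0],[0.5,2.5,0,-5,0],[0,2.5,0,-10,0],[0,2.5,0,-15,0],[0,2.5,0,-15,0],[0,2.5,0,-15,0]]]}}

```text
time_s: 5.95
tool_pos: [0.5388, 0.0653, 0.207]
eef_rot: [-0.116, 0.993, -0.0, 0.003]
contact_force: [-0.4, -0.1, -0.1]
gripper_width: 0.0723
```

```bash
python3 - <<'E'
from station import viewer
import cv2,numpy as np
a=viewer.read_camera("side")[170:230,280:352,::-1]
b=viewer.read_camera("scene")[260:340,365:461,::-1]
cv2.imwrite("pics/s4.png",np.hstack([cv2.resize(np.ascontiguousarray(a),(400,333)),cv2.resize(b,(400,333))]))
E
python3 mv.py .4177 -.2029 .20 1.3845
```

```text
pos [0.5365 0.0652 0.204 ] jaw 1.803 tilt [-0.001  0.    -1.   ] F [-0.3  0.6 -0.5] w 0.0847
delta [ 17.74 -23.36   0.4 ] turn 0.4185
```

View pics/s4.png

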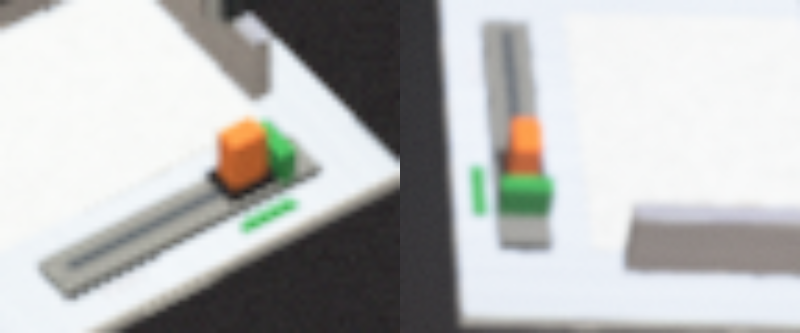

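The selector stays against its green stop. On to the carton.

Request:
{"op": "carry_out", "data": {"targets": [[[0,17.7,-23.4,0.4,0.4185],[0,17.7,-23.4,0.4,0.4185],[0,17.7,-23.4,0.4,0.4185],[0,17.7,-23.4,0.4,0.4185],[0,17.7,-23.4,0.4,0.4185],[0,17.7,-23.4,0.4,0.4185],[0,17.7,-23.4,0.4,0.4185],[0,17.7,-23.4,0.4,0.4185],[0,17.7,-23.4,0.4,0.4185]]]}}

```text
time_s: 6.95
tool_pos: [0.4182, -0.2021, 0.1997]
eef_rot: [0.093, 0.996, 0.001, -0.001]
contact_force: [0.6, 0.0, 0.9]
gripper_width: 0.0851
```

```bash
python3 mv.py .4177 -.2029 .10 1.3845; cat > ov.py <<'E'
import sys,pickle; from fit import *
from station import viewer,monitor
pc,ps=pickle.load(open("fit.pkl","rb"))
def draw(im,k,H):
    q=proj(k,H).astype(int)
    for i in range(8):
        for j in range(i):
            if bin(i^j).count('1')==1: cv2.line(im,q[i].tolist(),q[j].tolist(),(255,0,255),1,cv2.LINE_AA)
E
python3 - <<'E'
from ov import *
k=viewer.get_calibration("wrist");im=np.ascontiguousarray(viewer.read_camera("wrist")[:,:,::-1])
draw(im,k,T(*pc)(box(-.06,.06,-.028,.028,-.05,.05)));cv2.imwrite("pics/w1.png",im)
E
```

```text
pos [ 0.4182 -0.2021  0.1997] jaw 1.3853 tilt [-0.002  0.002 -1.   ] F [0.6 0.  0.9] w 0.0851
delta [ 0.02 -0.1   9.97] turn 0.0008
```

View pics/w1.png

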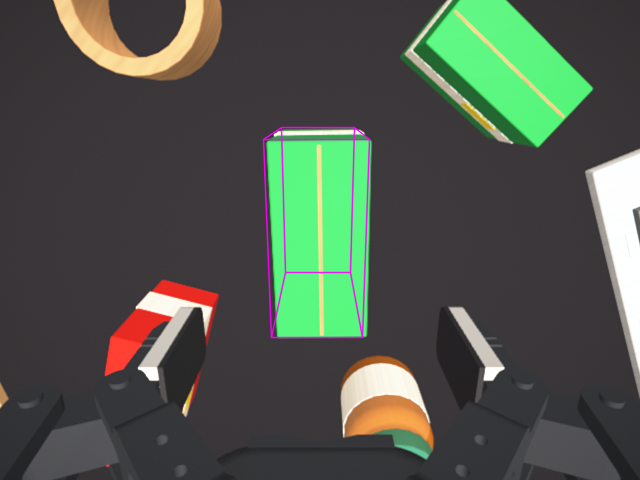

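The wrist view shows the middle carton's top face with its corners at (265,140), (370,140), (366,335) and (277,335). It lies centred between the jaws and agrees with the fit. Descend and grip high, so the stop-side finger clears the coder head.

Request:
{"op": "carry_out", "data": {"targets": [[[0,0,-0.1,5,0],[0,0,-0.1,8,0],[0,0,-0.1,10,0],[0,0,-0.1,10.1,0],[0,0,-0.1,10.1,0],[1,0,-0.1,10.1,0],[1,0,-0.1,10.1,0],[1,0,-0.1,10.1,0],[1,0,-0.1,10.1,0],[1,0,-0.1,10.1,0]]], "force": 70}}

```text
time_s: 8.0
tool_pos: [0.4198, -0.2045, 0.1016]
eef_rot: [0.093, 0.996, -0.0, 0.002]
contact_force: [0.4, 3.0, 5.9]
gripper_width: 0.0546
```

Request:
{"op": "carry_out", "data": {"targets": [[[1,0,0,0,0],[1,0,0,0,0]]]}}

```text
time_s: 8.2
tool_pos: [0.4198, -0.2045, 0.1016]
eef_rot: [0.093, 0.996, -0.0, 0.002]
contact_force: [0.8, 1.9, 6.1]
gripper_width: 0.0549
```

```bash
python3 mv.py .4177 -.2029 .10 1.3845;python3 - <<'E'
from station import viewer
import cv2,numpy as np
a=viewer.read_camera("side")[200:340,220:388,::-1]
b=viewer.read_camera("scene")[150:290,220:388,::-1]
cv2.imwrite("pics/s5.png",np.hstack([cv2.resize(np.ascontiguousarray(a),(400,333)),cv2.resize(b,(400,333))]))
E
```

```text
pos [ 0.4198 -0.2045  0.1016] jaw 1.3849 tilt [ 0.003 -0.001 -1.   ] F [0.8 1.9 6.1] w 0.0549
delta [0.23 0.12 0.16] turn 0.0004
```

View pics/s5.png

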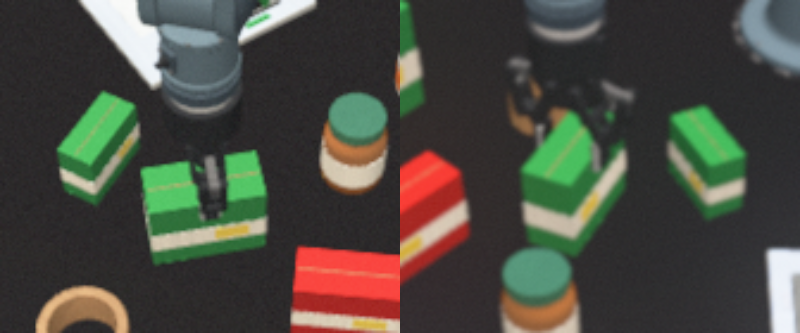

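Request:
{"op": "carry_out", "data": {"targets": [[[1,0,0,-2,0],[1,0,0,-6,0],[1,0,0,-11,0],[1,0,0,-15,0],[1,0,0,-15,0],[1,0,0,-15,0]]]}}

```text
time_s: 8.9
tool_pos: [0.4191, -0.2047, 0.2509]
eef_rot: [0.093, 0.996, -0.001, 0.001]
contact_force: [-0.1, -0.3, -3.3]
gripper_width: 0.0545
```

```bash
python3 mv.py .5075 .1847 .20 1.8042
```

```text
pos [ 0.4191 -0.2047  0.2509] jaw 1.3844 tilt [ 0.003 -0.002 -1.   ] F [-0.1 -0.3 -3.3] w 0.0545
delta [-1.46 39.91  5.05] turn -0.4198
```

Request:
{"op": "carry_out", "data": {"targets": [[[1,-0.15,4,0,-0.04],[1,-0.3,8,0,-0.08],[1,-0.45,12,0,-0.13],[1,-0.6,16,0,-0.17],[1,-0.7,20,0,-0.21],[1,-0.9,24,0,-0.25],[1,-1.0,28,0,-0.3],[1,-1.2,32,0,-0.34],[1,-1.3,36,2,-0.38],[1,-1.46,39.9,3,-0.42]]]}}

```text
time_s: 9.9
tool_pos: [0.5049, 0.1865, 0.2164]
eef_rot: [-0.118, 0.993, -0.0, -0.003]
contact_force: [0.7, 0.1, -1.1]
gripper_width: 0.0549
```

Request:
{"op": "carry_out", "data": {"targets": [[[1,0,0,0,0],[1,0,0,0,0],[1,0,0,0,0]]]}}

```text
time_s: 10.2
tool_pos: [0.5058, 0.1843, 0.2188]
eef_rot: [-0.116, 0.993, -0.0, -0.001]
contact_force: [-0.4, -0.1, -2.4]
gripper_width: 0.0541
```

```bash
python3 mv.py .5075 .1847 .118 1.8042; cat > look.py <<'E'
# refit carton pose in hand from both fixed cameras using visible-colour edges: show only
from ov import *
import sys
name=sys.argv[1]
out=[]
o=monitor.get_obs()
for c,(x0,y0,w,h) in {'scene':(350,160,180,188),'side':(215,90,160,167)}.items():
    k=viewer.get_calibration(c); im=viewer.read_camera(c); cv2.imwrite(f"pics/{name}_{c}_raw.png",im[:,:,::-1])
    s=400/w
    out.append(cv2.resize(np.ascontiguousarray(im[y0:y0+h,x0:x0+w,::-1]),(400,int(h*s)),interpolation=cv2.INTER_CUBIC)[:410])
hh=min(a.shape[0] for a in out); cv2.imwrite(f"pics/{name}.png",np.hstack([a[:hh] for a in out]))
E
python3 look.py p1
```

```text
pos [0.5058 0.1843 0.2188] jaw 1.8036 tilt [-0.002 -0.001 -1.   ] F [-0.4 -0.1 -2.4] w 0.0541
delta [-2.100e-01  1.000e-02  1.008e+01] turn -0.0006
```

View pics/p1.png

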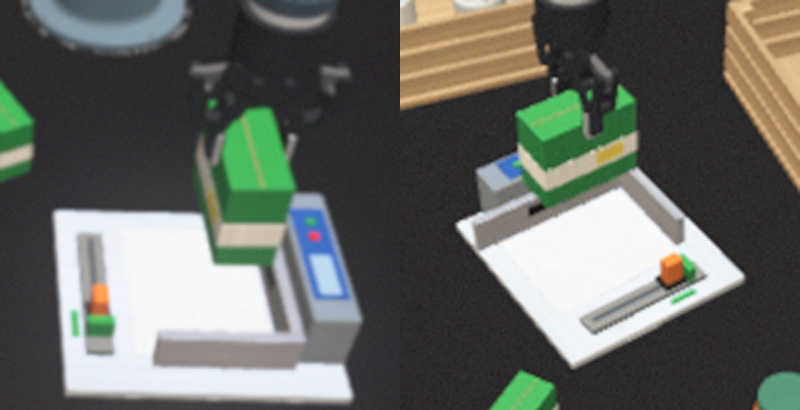

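Request:
{"op": "carry_out", "data": {"targets": [[[1,-0.2,0,4,0],[1,-0.2,0,7,0],[1,-0.2,0,9,0],[1,-0.2,0,10,0],[1,-0.2,0,10.3,0],[1,-0.2,0,10.3,0],[1,-0.2,0,10.3,0]]]}}

```text
time_s: 11.0
tool_pos: [0.5097, 0.1857, 0.1182]
eef_rot: [-0.116, 0.993, 0.0, 0.001]
contact_force: [-0.2, -0.5, -2.0]
gripper_width: 0.0548
```

```bash
python3 mv.py .5075 .1847 .1146 1.8042; python3 look.py p2
```

```text
pos [0.5097 0.1857 0.1182] jaw 1.8041 tilt [ 0.003  0.001 -1.   ] F [-0.2 -0.5 -2. ] w 0.0548
delta [ 0.24 -0.05  0.36] turn -0.0001
```

View pics/p2.png

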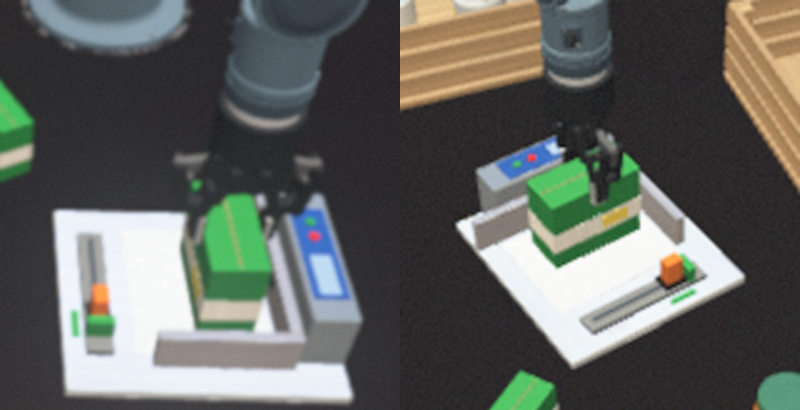

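Request:
{"op": "carry_out", "data": {"targets": [[[1,0,0,0.2,0],[1,0,0,0.35,0],[1,0,0,0.45,0],[1,0,0,0.45,0],[1,0,0,0.45,0]]]}}

```text
time_s: 11.6
tool_pos: [0.5088, 0.1858, 0.1136]
eef_rot: [-0.117, 0.993, 0.0, 0.001]
contact_force: [-2.4, 1.2, 6.3]
gripper_width: 0.0545
```

Request:
{"op": "carry_out", "data": {"targets": [[[1,0,0,-0.15,0],[1,-0.6,0.6,-0.15,0],[1,-1.2,1.2,-0.15,0],[1,-1.6,1.7,-0.15,0],[1,-1.9,2.0,-0.15,0],[1,-1.9,2.0,-0.15,0],[1,-1.9,2.0,-0.15,0]]]}}

```text
time_s: 12.3
tool_pos: [0.5226, 0.2099, 0.1137]
eef_rot: [-0.117, 0.993, 0.0, 0.0]
contact_force: [-0.3, 0.1, -1.0]
gripper_width: 0.0546
```

```bash
python3 mv.py .526 .2148 .1136 1.8042; python3 look.py p3
```

```text
pos [0.5226 0.2099 0.1137] jaw 1.805 tilt [ 0.     0.001 -1.   ] F [-0.3  0.1 -1. ] w 0.0546
delta [-0.44  0.4   0.02] turn 0.0008
```

View pics/p3.png

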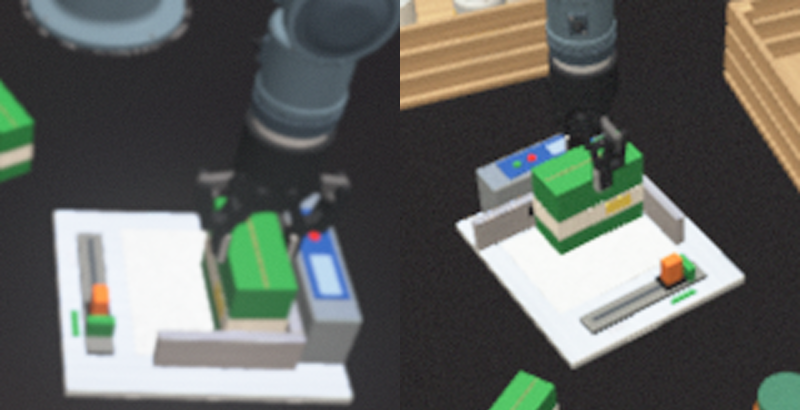

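Request:
{"op": "carry_out", "data": {"targets": [[[1,-0.15,0.15,0,0],[1,-0.3,0.3,0,0],[1,-0.4,0.4,0,0],[1,-0.4,0.4,0,0],[1,-0.4,0.4,0,0]]]}}

```text
time_s: 12.9
tool_pos: [0.5254, 0.2142, 0.1138]
eef_rot: [-0.117, 0.993, -0.0, -0.0]
contact_force: [-0.3, -0.8, -0.1]
gripper_width: 0.0545
```

```bash
python3 mv.py .526 .2148 .1136 1.8042
```

```text
pos [0.5254 0.2142 0.1138] jaw 1.8044 tilt [-0. -0. -1.] F [-0.3 -0.8 -0.1] w 0.0545
delta [-0.08  0.05  0.02] turn 0.0002
```

Request:
{"op": "carry_out", "data": {"targets": [[[1,-0.1,0.1,0,0],[1,-0.2,0.2,0,0],[1,-0.3,0.3,0,0],[1,-0.3,0.3,0,0],[1,-0.3,0.3,0,0]]]}}

```text
time_s: 13.4
tool_pos: [0.5262, 0.2153, 0.1139]
eef_rot: [-0.116, 0.993, -0.003, -0.002]
contact_force: [-5.0, -8.3, 6.4]
gripper_width: 0.0545
```

```bash
python3 mv.py .526 .2148 .1136 1.8042
```

```text
pos [0.5262 0.2153 0.1139] jaw 1.8025 tilt [-0.002 -0.006 -1.   ] F [-5.  -8.3  6.4] w 0.0545
delta [ 0.03 -0.04  0.03] turn -0.0017
```

Request:
{"op": "carry_out", "data": {"targets": [[[1,-0.1,0.1,0,0],[1,-0.2,0.2,0,0],[1,-0.2,0.2,0,0],[1,-0.2,0.2,0,0]]]}}

```text
time_s: 13.8
tool_pos: [0.5263, 0.2159, 0.1139]
eef_rot: [-0.115, 0.993, -0.005, -0.003]
contact_force: [-8.4, -12.7, 11.4]
gripper_width: 0.0544
```

```bash
python3 mv.py .526 .2148 .1136 1.8042; python3 look.py p4; python3 - <<'E'
from ov import *
D=[]
for c,(x0,y0,w,h) in {'scene':(425,230,100,104),'side':(240,130,90,94)}.items():
    k=viewer.get_calibration(c); im=np.ascontiguousarray(viewer.read_camera(c)[:,:,::-1]); s=4
    big=cv2.resize(np.ascontiguousarray(im[y0:y0+h,x0:x0+w]),None,fx=s,fy=s,interpolation=cv2.INTER_CUBIC)
    kk=dict(k);kk['fx']*=s;kk['fy']*=s;kk['cx']=(k['cx']-x0+.5)*s;kk['cy']=(k['cy']-y0+.5)*s
    draw(big,kk,T(*ps)(box(.08-.12,.08,.075-.056,.075,.012,.112)))
    D.append(cv2.resize(big,(400,416)))
cv2.imwrite("pics/p4o.png",np.hstack(D))
E
```

```text
pos [0.5263 0.2159 0.1139] jaw 1.801 tilt [-0.005 -0.01  -1.   ] F [ -8.4 -12.7  11.4] w 0.0544
delta [ 0.05 -0.1   0.03] turn -0.0032
```

View pics/p4o.png

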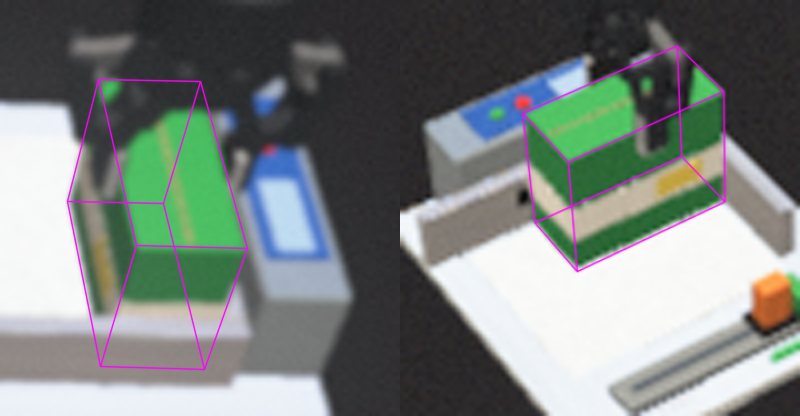

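View pics/p4.png

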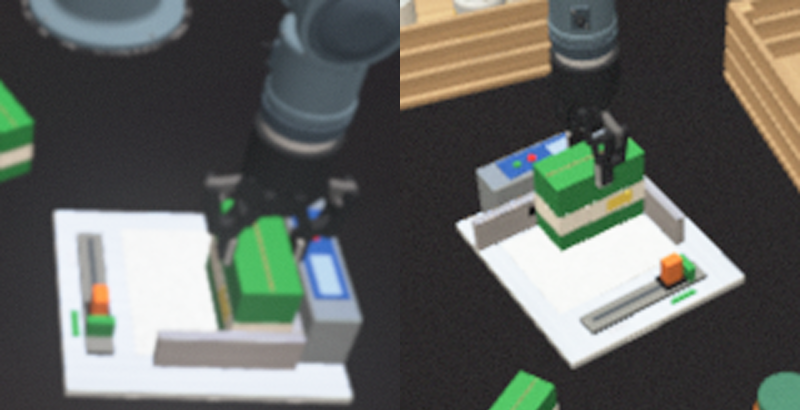

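```bash
python3 - <<'E'
from ov import *
k=viewer.get_calibration("wrist");im=np.ascontiguousarray(viewer.read_camera("wrist")[:,:,::-1])
for H in [box(.08-.12,.08,.075-.056,.075,.012,.112),box(-.085,.085,.087,.135,.012,.082),box(-.12,.08,.075,.087,.012,.057)]: draw(im,k,T(*ps)(H))
cv2.imwrite("pics/w2.png",im)
o=monitor.get_obs();print(o['time_s'],o['contact_force'],o['torque'])
E
```

```text
14.05 [ -9.45813772 -12.76623304  10.8130966 ] [-3.30932555  1.57228938 -0.6847942 ]
```

View pics/w2.png

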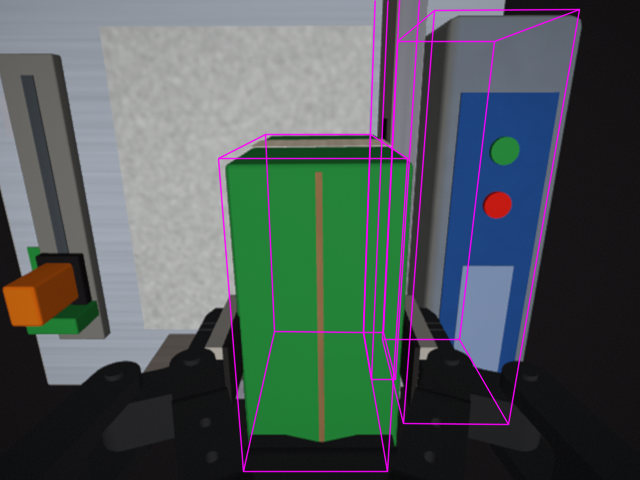

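Both fixed views match the seated wireframe, and the fingertips (z at least 0.089) stand above the head (0.082). To check that each stop carries its own load, I'll ease the push along x and see whether the y force remains.

Request:
{"op": "carry_out", "data": {"targets": [[[1,0.2,0,0,0],[1,0.3,0,0,0],[1,0.3,0,0,0],[1,0.3,0,0,0]]]}}

```text
time_s: 14.45
tool_pos: [0.5259, 0.2157, 0.1137]
eef_rot: [-0.115, 0.993, -0.005, -0.001]
contact_force: [-1.6, -10.4, 2.5]
gripper_width: 0.0546
```

```bash
cat >> mv.py <<'E'
    o=monitor.get_obs();a=.2334;F=o['contact_force'];p=np.array(o['tool_pos'])-[.5152,.1639,0]
    print("local F",round(F[0]*np.cos(a)+F[1]*np.sin(a),1),round(-F[0]*np.sin(a)+F[1]*np.cos(a),1),"pos",round(p[0]*np.cos(a)+p[1]*np.sin(a),4),round(-p[0]*np.sin(a)+p[1]*np.cos(a),4))
E
python3 mv.py .526 .2148 .1136 1.8042
```

```text
File "mv.py", line 9
    o=monitor.get_obs();a=.2334;F=o['contact_force'];p=np.array(o['tool_pos'])-[.5152,.1639,0]
IndentationError: unexpected indent
```

Eased along x, the force is 4 N in x and still 9.8 N in y, so the side stop bears load directly. Now the reverse check: push x again and ease y.

Request:
{"op": "carry_out", "data": {"targets": [[[1,0,-0.3,0,0],[1,-0.2,-0.4,0,0],[1,-0.4,-0.4,0,0],[1,-0.4,-0.4,0,0],[1,-0.4,-0.4,0,0]]]}}

```text
time_s: 14.95
tool_pos: [0.5264, 0.2148, 0.114]
eef_rot: [-0.116, 0.993, -0.002, -0.004]
contact_force: [-13.0, -5.3, 12.8]
gripper_width: 0.0548
```

```bash
sed -i 's/^    o=monitor.get_obs();a=/o=monitor.get_obs();a=/; s/^    print("local/print("local/' mv.py; python3 mv.py .526 .2148 .1136 1.8042
```

```text
pos [0.5264 0.2148 0.114 ] jaw 1.8034 tilt [-0.008 -0.004 -1.   ] F [-13.   -5.3  12.8] w 0.0548
delta [0.04 0.01 0.04] turn -0.0008
local F -13.8 -2.1 pos 0.0227 0.047
```

Both stops bear on their own. Now the final press on both.

Request:
{"op": "carry_out", "data": {"targets": [[[1,0.3,0.1,0,0],[1,0.3,0.4,0,0],[1,0.3,0.5,0,0],[1,0.2,0.5,0,0],[1,0.05,0.5,0,0],[1,0.05,0.5,0,0],[1,0.05,0.5,0,0],[1,0.05,0.5,0,0]]]}}

```text
time_s: 15.75
tool_pos: [0.5262, 0.2161, 0.1138]
eef_rot: [-0.115, 0.993, -0.006, -0.003]
contact_force: [-9.7, -13.6, 11.0]
gripper_width: 0.0547
```

```bash
python3 mv.py .526 .2148 .1136 1.8042; python3 look.py p5; python3 mv.py .526 .2148 .1136 1.8042; python3 - <<'E'
from station import monitor
print(monitor.get_obs()['time_s'])
E
```

```text
pos [0.5262 0.2161 0.1138] jaw 1.8005 tilt [-0.005 -0.012 -1.   ] F [ -9.7 -13.6  11. ] w 0.0547
delta [ 0.05 -0.12  0.02] turn -0.0037
local F -12.6 -11.0 pos 0.0227 0.0483
pos [0.5262 0.2161 0.1138] jaw 1.8004 tilt [-0.005 -0.012 -1.   ] F [-10.  -14.2  11.9] w 0.0548
delta [ 0.05 -0.12  0.02] turn -0.0038
local F -13.0 -11.5 pos 0.0228 0.0482
15.85
```

View pics/p5.png

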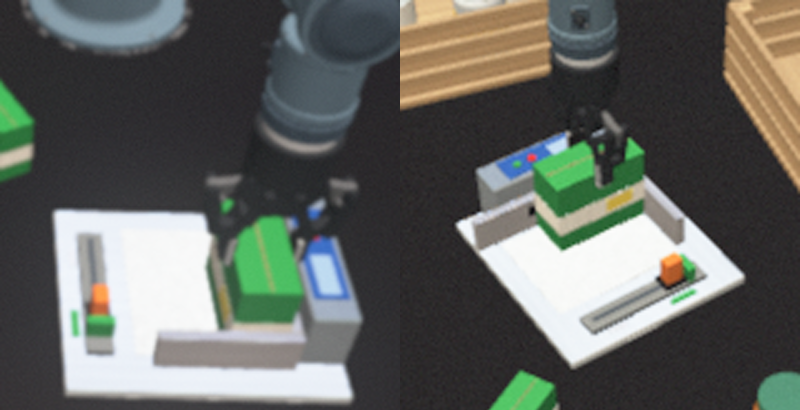

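View pics/p5_side_raw.png

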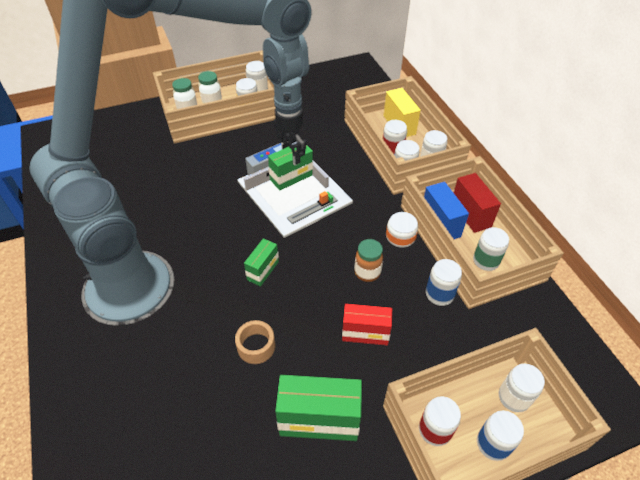

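The carton sits in the corner at side (290,165), the selector is at its stop at (327,198), and the bystanders are where they started. Handing in.

```bash
python3 -c "
from station import sign_off
print(sign_off())"
```

```text
the job is handed in; nothing more can be done
None
```

I handed the job in at about 15.9 s, with the arm still gripping the green carton and pressing it into the corner. `sign_off` gave no verdict.

**Selector:** I pushed it along its track until it stalled against the green block at about 15 N. It was still there in every later picture.

**Carton:** The cameras measured it at 121 x 56 x 100 mm, so it is the middle-sized one. I gripped it near the top, so the fingers cleared the coder head, and set it down on the bed. Then I pressed it diagonally into the corner.

**Last checks:**
- **Forces:** about 13 N towards the end stop and 11.5 N towards the side stop. When I eased each direction in turn, the other kept its load, so both stops carry load themselves.
- **Fit:** before those easing tests, both fixed cameras matched the seated outline. The tool was tilted about 0.012 rad and was within 0.004 rad of square. I did not measure the carton's own tilt.
- **Other groceries:** none looked moved in the final side picture; I did not measure them again.

**Disagreement:** the wrist camera overlay was 2–3 mm off on the carton, with a similar offset on the coder head. I put this down to calibration.

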